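# Switch on the bench power box with its key

## Task

Switch on the power box of the repair table: lift the round-headed key out of its wooden stand, push it all the way down into the slot of the key switch, then turn it clockwise (seen from above) to its stop. Leave the key standing in the switch and let go of it; leave the T-handled key in its own stand.

Things in the scene. Friction and masses are not known exactly. Their poses are not given: they have to be found in the camera images.
- round_key_head (a point): Key to use (60 g), loose upright in a fixed wooden stand 56x56, 40 high. Point: centre of its head, a black disc 40 across, 10 thick, on edge: grip across the flats. Axes: z up, x disc's width, y thickness; same after a half turn. 32 mm below: underside of a 34 mm steel collar, resting on the stand; below that the blade, 30 long, 22 wide (x), 7 thick (y), last 6 mm only 12x3.5. Lifts straight out.
- t_key_head (a point): The wrong key, to be left alone: same black plastic and steel collar, but its head is a level round bar 64 mm long, 13 thick (a T), and its square shank is too thick for the slot. In its own like wooden stand; the stands may swap sides. Point: on the collar's axis, 32 mm above the stand's top. Axes: z up, x along the bar.
- slot (a point): Centre of the key slot's mouth, on the steel rotor's face (48 mm across, 54 mm above the table) of the fixed grey power box (110x126, 50 high). Turns with the rotor: z up, x along the slot. Slot 26 long (x), 11 wide (y), 33 deep, bevelled at the top to 33x18. Key fully in: collar on the face, centre of its head 32 mm above this point. Either way round fits, with about 2 mm and 10 degrees of play.
- key_rotor (a joint): Turn of the rotor in rad, growing clockwise seen from above: 0 to 0.2 is off; on is the stop at 1.05 (60 degrees). No spring: it stays where it is left, with about 0.07 N m of friction.
There are look-alikes about, which are no part of the job. What is shaped like the part that bears round_key_head but red is not meant.

How it is judged:
By the outcome, as a careful person would: the job done as asked, in the order asked, and still so for the second after the job is handed in, with the robot touching nothing.
It also fails if it takes over 48 s, if anything falls off the work surface, if the arm or the gripper's body presses on something with over 40 N, if the wrist force passes 120 N, or if a joint passes its speed limit or range.

## Robot

A 6-joint arm with a two-finger parallel gripper is mounted at the origin on the work surface; the furniture and walls round the work are solid. World frame = base frame: x ahead of the robot, y to its left, z up, the work surface at z = 0. Lengths are in mm, angles in rad, forces in N, time in s.
With the tool pointing down it reaches from about 325 to 925 mm from the base axis. Payload 3.1 kg.
Tool frame: the origin (TCP) lies at the very end of the fingers, on their centre line; the grasp point (between the pads) lies 19 mm behind it; z points along the fingers, y is the line along which they close (so a half turn about z gives the same grasp; the last joint's range is limited). The gripper opens to 85 mm and grips with 20 to 120 N. Pads are 22 mm wide; open, the fingers measure 114 mm over their backs; the gripper's body (76 mm by 85 mm) begins 54 mm behind the grasp point. The pads swing forward as they close: fully open they stand 13 mm farther back than shut.
Start: joints at [-1.326, 0.217, 1.613, -0, 1.311, -0.112], TCP at [218.32, -585.641, 231.3] pointing down, gripper open.
Joint ranges: [-2.75, 2.75], [-0.78, 2.1], [0.31, 2.55], [-1.13, 4.27], [0.13, 2.63], [-2.58, 2.58]. Speed limits (rad/s): [2.79, 2.79, 3.14, 3.14, 3.14, 3.14].

## Interface

Orientations are given as a unit quaternion [x, y, z, w].
In Python, from bench import telemetry, cams, sign_off gives the robot as it stands.
- The arm moves only by the tool servo_tool, never from a script. Its argument "targets" is one flat list of numbers, 4 for each row, row after row: the shift along the tool's x, y, z in m, then the turn about the tool's z in units of 6 degrees (1.0 is 6 degrees). In form: [tx, ty, tz, spin, tx, ty, tz, spin, ...]. A call has 1 to 20 rows; each row is the pose to reach, as a shift and turn from the pose commanded when the call began, along the tool's axes at that moment; what a row does not reach only later rows make up. A row lasts 1/12 s, in which the tool goes at most 41.7 mm and 7.16 degrees, less where a joint would pass 70% of its speed; a pose out of reach is approached as far as the arm can. A call with a gripper value outside its range is refused whole. "claw" is the gripper's target within -1 to 1 (fully open at 1, half-way at 0, shut at -1), set as the call begins (left out, the last holds). The fingers move at their own pace and stop on an object; "newtons" is the grip in N (left out, the last holds). Time passes only in rows, so rows that repeat a pose let the fingers close. It gives the time, the measured TCP pose, the force, the opening and the grip force at its end, in the units of the state.
- telemetry.observe(): the state, without advancing time (a new reading comes with each control period).
- cams.camera(name): name is "scene" or "top"; returns (picture, depth): 420x560x3 uint8, red, green, blue; 420x560 float32, mm along the optical axis (not along the pixel's ray), 0 where there is no reading.
- cams.camera_model(name): a dict with "camera_matrix" (3x3 intrinsics, pixels), "rvec" (rotation vector, rad) and "tvec" (3), from world to camera coordinates, as OpenCV has them. Camera axes: x right, y down, z forward; pixel columns grow to the right and rows downward; lengths in mm; the calibration is good to about 2 mm. A picture is of the moment at which its call begins. camera_model takes no time and is no camera call.
- sign_off(): hands the job in; it is judged then, once.
Trained networks look in the newest picture that a camera, given by its name, has taken for a name from the list of things; names that differ only in an ending like _2 or _b are one class to them, and where a whole thing is asked for, a point or a joint stands for the part that bears it (a point fixed in the world has none). Each returns a list of dicts, best first, with "confidence" (0 to 1); they miss things now and then, are a little off and sometimes report something else, mostly with a low value. They report only what shows in the picture. A call takes as long as a camera call. They do not tell look-alikes from the thing itself.
- cams.spot_in(name, camera): "centre" ([x, y, z] in mm, in world coordinates, good to about 4 mm: the middle of the surface that is visible of it).
- cams.spot_point(name, camera): "centre" ([x, y, z] in mm, in world coordinates, good to about 4 mm: a listed point, or the origin of a listed thing).
The state is a dict: "time_s": time; "joint_pos": joint angles; "joint_vel": joint speeds; "joint_torque": joint torques, N m; "tool_pos": TCP position; "tcp_rot": TCP orientation; "wrist_force": force on the tool from outside, world axes, zero at the start; "torque": the same for the moment, N m; "grip_width": opening from 0.0 (shut) to 1.0 (fully open); "gripper_force": force on a finger pad.
Only numpy, scipy, OpenCV 4.12 (cv2) and the standard library are available. Lean on these libraries where they do the work, as an engineer would, in place of code of your own. Each camera call takes 0.05 s, during which the arm holds its last target. There are 200 camera calls.

## Working session

There is one attempt and no reset: what is moved stays moved. The work goes in short steps, Python scripts to look and compute and a tool call to move; the robot and the scene stay as the last step left them, time stands still between calls to the robot, and variables do not carry over. Pictures are saved under pics/ and viewed, at most 10 in all, crops included, and the job is handed in when it is done.

Besides the shell and the picture viewer there is one more tool, called after "Emit:" as a command line: name --argument value ..., lists and objects as JSON in quotes. servo_tool: Moves the arm, as the interface text tells. Its arguments: {"type":"object","properties":{"targets":{"type":"array","items":{"type":"number"}},"claw":{"type":"number"},"newtons":{"type":"number"}},"required":["targets"]}

```bash
mkdir -p pics
cat > h.py <<'E'
import numpy as np, cv2
from bench import telemetry, cams, sign_off
from scipy.spatial.transform import Rotation as R
def cam(n):
    m=cams.camera_model(n); return np.array(m["camera_matrix"],float),np.array(m["rvec"],float).reshape(3,1),np.array(m["tvec"],float).reshape(3,1)
def proj(n,p):
    K,r,t=cam(n); return cv2.projectPoints(np.array(p,float).reshape(-1,1,3),r,t,K,None)[0].reshape(-1,2)
def cloud(n,d):
    K,r,t=cam(n); v,u=np.indices(d.shape); P=np.stack([(u-K[0,2])/K[0,0]*d,(v-K[1,2])/K[1,1]*d,d],-1)
    return (P-t.ravel())@cv2.Rodrigues(r)[0]
def totool(dw):
    return R.from_quat(telemetry.observe()["tcp_rot"]).inv().apply(dw)
E
python3 - <<'E'
from h import *
for n in("scene","top"):
    p,d=cams.camera(n); cv2.imwrite(f"pics/{n}0.png",p[...,::-1]); np.savez(f"{n}0.npz",p=p,d=d)
    K,r,t=cam(n); print(n,(-cv2.Rodrigues(r)[0].T@t).ravel().round(),K[0,0])
    for q in("round_key_head","t_key_head","slot"):
        for x in cams.spot_point(q,n): print(q,np.round(x["centre"]),round(x["confidence"],2),proj(n,x["centre"]).round())
s=telemetry.observe();print(s["tcp_rot"],s["time_s"],s["grip_width"])
E
```

```text
scene [-284.  585.  727.] 466.330979032949
round_key_head [523. 351.  63.] 0.85 [[176. 253.]]
round_key_head [557.  82.  60.] 0.64 [[270. 209.]]
round_key_head [465.  72.  69.] 0.53 [[294. 222.]]
t_key_head [449. 301.  71.] 0.61 [[210. 260.]]
slot [ 476. -168.   51.] 0.5 [[366. 196.]]
slot [468.  70.  68.] 0.41 [[294. 222.]]
top [ 468.  104. 1058.] 502.75385162935765
round_key_head [524. 357.  58.] 0.75 [[133. 203.]]
round_key_head [466.  78.  70.] 0.69 [[275. 230.]]
round_key_head [561.  77.  61.] 0.59 [[274. 182.]]
t_key_head [446. 303.  71.] 0.86 [[159. 242.]]
slot [ 478. -165.   54.] 0.9 [[395. 222.]]
[ 9.84128722e-01  1.77456001e-01 -3.54631159e-05 -1.57910680e-04] 0.4 1.0036554214412776
```

View pics/scene0.png

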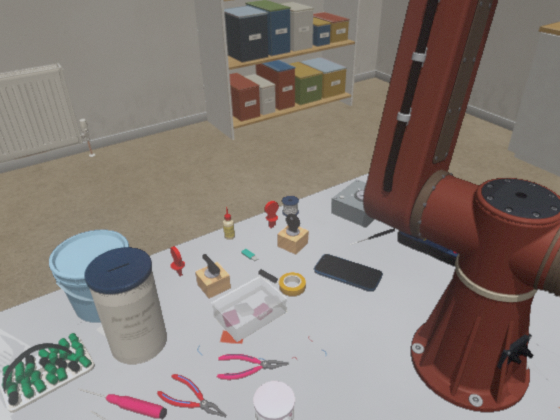

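View pics/top0.png

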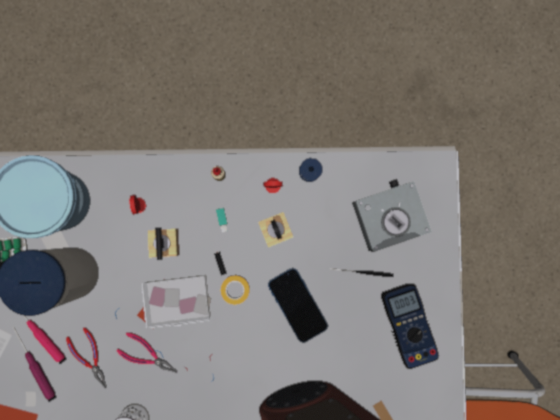

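Candidates for the round key are top (276,230) (black, in a wooden stand), and (273,185) and (137,203), which are both red and so not meant. The T-key is at (160,243). I'll confirm in one crop and measure the yaws.

Run:
```python
from h import *
z=np.load("top0.npz");p,d=z["p"],z["d"];s=np.load("scene0.npz")["p"]
f=lambda im,c,r,w:cv2.resize(im[r-w:r+w,c-w:c+w],(390,390),interpolation=cv2.INTER_CUBIC)
cv2.imwrite("pics/crop.png",np.vstack([np.hstack([f(p,276,230,25),f(p,396,220,25)])])[...,::-1])
X=cloud("top",d)
def rect(n,m):
    # ray-plane at h done through depth cloud
    q=X[m][:,:2].astype(np.float32); c=q-q.mean(0); w,v=np.linalg.eigh(c.T@c/len(c)); a=v[:,1]
    print(n,len(q),q.mean(0).round(1),"z",X[m][:,2].min().round(),X[m][:,2].max().round(),"yaw",np.degrees(np.arctan2(a[1],a[0])).round(1),"sd",np.sqrt(w).round(1), cv2.minAreaRect(q))
near=lambda c,r:np.hypot(X[...,0]-c[0],X[...,1]-c[1])<r
rect("key",near((466,75),32)&(X[...,2]>62)&(d>0))
rect("stand",near((466,75),50)&(X[...,2]>30)&(X[...,2]<44)&(d>0))
g=p.mean(-1)
m=near((478,-166),23)&(d>0); print(g[m].min(),g[m].max(),np.median(g[m]),X[m][:,2].min(),np.median(X[m][:,2]))
rect("slotdepth",m&(X[...,2]<45)); rect("slotdark",near((478,-166),18)&(g<90)); rect("rotor",near((478,-166),32)&(X[...,2]>52))
rect("box",near((478,-166),90)&(X[...,2]>45)&(X[...,2]<60)&(d>0))
```

```text
key 110 [468.1  75.5] z 63.0 97.0 yaw -159.8 sd [ 3.  11.2] ((468.2432556152344, 75.36017608642578), (39.50288391113281, 10.08597469329834), 21.27322006225586)
stand 587 [468.3  75.3] z 33.0 44.0 yaw 116.7 sd [17.4 17.9] ((468.12744140625, 75.0025405883789), (55.6777229309082, 55.82597351074219), 20.883859634399414)
54.0 171.0 153.0 16.186998080640066 52.517833912426624
slotdepth 63 [ 478.5 -172.4] z 16.0 45.0 yaw -159.4 sd [5.6 7.3] ((471.7751159667969, -162.82308959960938), (25.169239044189453, 29.938068389892578), 47.847354888916016)
slotdark 50 [ 477.7 -174.7] z 16.0 50.0 yaw -145.3 sd [2.1 6.6] ((479.9632263183594, -174.1948699951172), (22.66945457458496, 9.10456657409668), 23.441505432128906)
rotor 387 [ 478.5 -166.7] z 52.0 59.0 yaw 124.4 sd [15.2 15.8] ((479.7421875, -165.85044860839844), (61.25761032104492, 58.338523864746094), 76.83622741699219)
box 3286 [ 490.6 -163.1] z 45.0 59.0 yaw 107.8 sd [32.  36.9] ((490.8138122558594, -164.07763671875), (110.0541763305664, 127.75918579101562), 17.764406204223633)
```

View pics/crop.png

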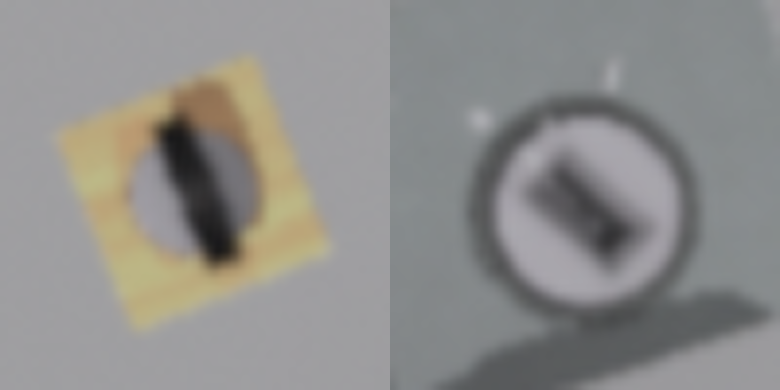

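Confirmed: the black disc on edge over a steel collar in its wooden stand, at top (276,230), yaw ≈ 20.6°. The tool's x axis is already at 20.4°. The slot runs upper-left to lower-right at top (396,222), yaw about 42°. Now moving above the key.

Emit:
servo_tool --targets '[0.465,-0.532,0.04,0,0.465,-0.532,0.04,0,0.465,-0.532,0.04,0,0.465,-0.532,0.04,0,0.465,-0.532,0.04,0,0.465,-0.532,0.04,0,0.465,-0.532,0.04,0,0.465,-0.532,0.04,0,0.465,-0.532,0.04,0,0.465,-0.532,0.04,0,0.465,-0.532,0.04,0,0.465,-0.532,0.04,0,0.465,-0.532,0.04,0,0.465,-0.532,0.04,0,0.465,-0.532,0.04,0,0.465,-0.532,0.04,0,0.465,-0.532,0.04,0,0.465,-0.532,0.04,0,0.465,-0.532,0.04,0,0.465,-0.532,0.04,0]' --claw 1

```text
time_s: 2.07
tool_pos: [467.9, 75.2, 191.2]
tcp_rot: [0.984, 0.178, -0.0, 0.0]
wrist_force: [1.1, -0.8, 0.7]
grip_width: 1.001
gripper_force: 0.0
```

Run:
```python
from h import *
s=telemetry.observe();print(s["time_s"],np.round(s["tool_pos"],1),np.round(s["joint_pos"],2),np.degrees(R.from_quat(s["tcp_rot"]).as_matrix()[:,0]@[1,0,0]) )
M=R.from_quat(s["tcp_rot"]).as_matrix();print(M.round(3),"yaw",np.degrees(np.arctan2(M[1,0],M[0,0])))
print(totool(np.array([468.2,75.2,58])-s["tool_pos"]).round(1))
# slot yaw, subpixel, from the first top picture
z=np.load("top0.npz");p=z["p"];g=p.mean(-1);K,r,t=cam("top");Rm=cv2.Rodrigues(r)[0];C=(-Rm.T@t).ravel()
G=cv2.resize(g,None,fx=8,fy=8,interpolation=cv2.INTER_CUBIC)
v,u=np.indices(G.shape);u=(u+.5)/8-.5;v=(v+.5)/8-.5
D=np.stack([(u-K[0,2])/K[0,0],(v-K[1,2])/K[1,1],np.ones_like(u)],-1)@Rm
W=C+D*((54-C[2])/D[...,2])[...,None]
c=np.array([478.,-166])
# face: bright disc
n=np.hypot(W[...,0]-c[0],W[...,1]-c[1])<30
hull=[]
m=((n&(G>140)).astype(np.uint8)); nl,lab,st,ce=cv2.connectedComponentsWithStats(m); k=1+np.argmax(st[1:,4])
pts=np.argwhere(lab==k); h=cv2.convexHull(W[lab==k][:,:2].astype(np.float32)); print("face circle",cv2.minEnclosingCircle(h),cv2.fitEllipse(h))
for th in(100,115,130):
    mm=(np.hypot(W[...,0]-c[0],W[...,1]-c[1])<19)&(G<th); nl,lab,st,ce=cv2.connectedComponentsWithStats(mm.astype(np.uint8));k=1+np.argmax(st[1:,4])
    print(th,cv2.minAreaRect(W[lab==k][:,:2].astype(np.float32)),W[lab==k].mean(0).round(1))
```

```text
2.0667 [467.9  75.2 191.2] [ 0.01 -0.07  2.   -0.    1.22  1.22] 53.66423607983619
[[ 0.937  0.35  -0.001]
 [ 0.35  -0.937 -0.001]
 [-0.001  0.    -1.   ]] yaw 20.50888048384148
[  0.4   0.  133.2]
face circle ((479.062255859375, -166.89474487304688), 23.496267318725586) ((478.90936279296875, -166.89024353027344), (46.24237823486328, 46.40336608886719), 29.195558547973633)
100 ((478.3053894042969, -166.1842041015625), (26.4582576751709, 11.299617767333984), 46.69474411010742) [ 478.1 -166.7   54. ]
115 ((478.2274475097656, -166.345458984375), (28.69767951965332, 13.506205558776855), 46.3190803527832) [ 478.3 -166.4   54. ]
130 ((478.3153076171875, -166.49972534179688), (31.248044967651367, 16.13296127319336), 46.633453369140625) [ 478.4 -166.5   54. ]
```

The arm is above the key. The slot is at (478.6, −166.7), yaw 46.5°. Descending.

Emit:
servo_tool --targets '[0.0005,0,0.03,0,0.0005,0,0.06,0,0.0005,0,0.09,0,0.0005,0,0.11,0,0.0005,0,0.125,0,0.0005,0,0.133,0,0.0005,0,0.133,0,0.0005,0,0.133,0]' --claw 1

```text
time_s: 2.73
tool_pos: [468.8, 74.4, 58.6]
tcp_rot: [0.984, 0.177, 0.0, 0.0]
wrist_force: [0.4, 0.1, -0.0]
grip_width: 1.001
gripper_force: 0.0
```

Emit:
servo_tool --targets '[0,0,0,0,0,0,0,0,0,0,0,0,0,0,0,0,0,0,0,0,0,0,0,0,0,0,0,0,0,0,0,0,0,0,0,0,0,0,0,0,0,0,0,0,0,0,0,0]' --claw -1 --newtons 60

```text
time_s: 3.73
tool_pos: [469.0, 75.5, 58.6]
tcp_rot: [0.984, 0.177, 0.0, -0.0]
wrist_force: [-1.0, 1.3, 4.3]
grip_width: 0.11
gripper_force: 58.9
```

Gripped (about 9.4 mm opening). Lifting straight up.

Emit:
servo_tool --targets '[0,0,-0.008,0,0,0,-0.018,0,0,0,-0.03,0,0,0,-0.045,0,0,0,-0.065,0,0,0,-0.085,0,0,0,-0.1,0,0,0,-0.1,0,0,0,-0.1,0]'

```text
time_s: 4.48
tool_pos: [469.4, 75.4, 159.5]
tcp_rot: [0.984, 0.177, 0.001, 0.0]
wrist_force: [-0.6, -0.3, -0.6]
grip_width: 0.108
gripper_force: 58.4
```

Run:
```python
from h import *
s=telemetry.observe();print(np.round(s["tool_pos"],1),s["grip_width"])
M=R.from_quat(s["tcp_rot"]).as_matrix();y=np.degrees(np.arctan2(M[1,0],M[0,0]));print("yaw",y)
print(totool(np.array([478.6,-166.7,158])-s["tool_pos"]).round(1),"spin",-(46.5-y)/6)
p,d=cams.camera("scene");u,v=proj("scene",s["tool_pos"])[0].astype(int);print(u,v)
u=min(max(u,80),480);v=min(max(v,80),340)
cv2.imwrite("pics/lift.png",cv2.resize(p[v-80:v+80,u-80:u+80],(560,560))[...,::-1])
```

```text
[469.4  75.4 159.5] 0.10829770610280204
yaw 20.444825718342372
[-76.  230.1   1.5] spin -4.342529046942938
291 189
```

View pics/lift.png

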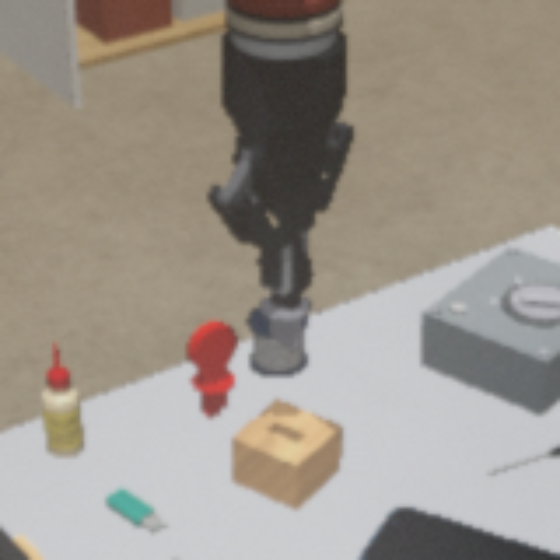

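The stand is empty and the key hangs from the gripper. The stand is at about (290,450) in the crop and the box is at upper right. Moving above the slot with the yaw aligned.

Emit:
servo_tool --targets '[-0.01,0.03,0,-0.6,-0.02,0.06,0,-1.2,-0.03,0.09,0,-1.8,-0.04,0.12,0,-2.4,-0.05,0.15,0,-3,-0.06,0.18,0,-3.6,-0.07,0.21,0,-4,-0.0752,0.2298,0,-4.34,-0.0752,0.2298,0,-4.34,-0.0752,0.2298,0,-4.34,-0.0752,0.2298,0,-4.34,-0.0752,0.2298,0,-4.34]'

```text
time_s: 5.53
tool_pos: [477.7, -164.7, 157.2]
tcp_rot: [0.919, 0.395, -0.001, -0.001]
wrist_force: [0.0, 0.2, -0.2]
grip_width: 0.107
gripper_force: 58.6
```

Run:
```python
from h import *
s=telemetry.observe();print(np.round(s["tool_pos"],1),s["grip_width"],np.round(s["joint_pos"],2))
M=R.from_quat(s["tcp_rot"]).as_matrix();y=np.degrees(np.arctan2(M[1,0],M[0,0]));print("yaw",y,M[:,2].round(4))
print(totool(np.array([479.2,-166.2,158])-s["tool_pos"]).round(1),"spin",-(46.5-y)/6)
p,d=cams.camera("scene");u,v=proj("scene",[479,-166,90])[0].astype(int);print(u,v)
cv2.imwrite("pics/slot.png",cv2.resize(p[v-60:v+60,u-60:u+60],(600,600),interpolation=cv2.INTER_CUBIC)[...,::-1])
```

```text
[ 477.7 -164.7  157.2] 0.10742531727158605 [-0.47  0.04  1.96  0.    1.15  0.29]
yaw 46.52733570238919 [-0.002   0.0015 -1.    ]
[-0.   2.1 -0.8] spin 0.004555950398197932
365 182
```

View pics/slot.png

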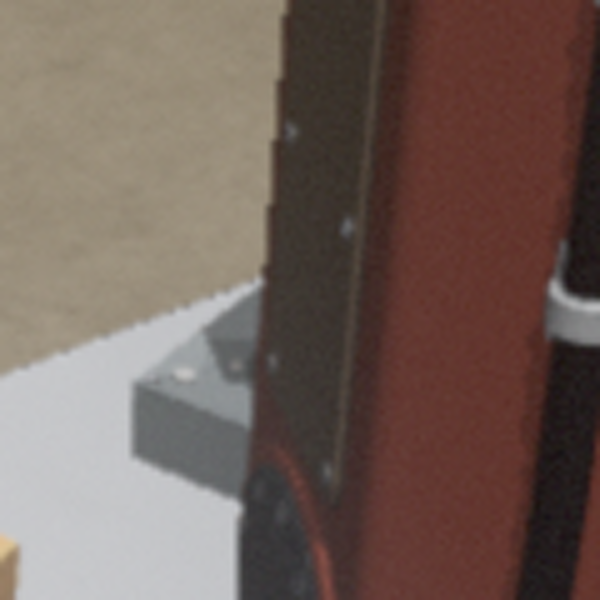

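The arm hides the slot from the scene camera, so I'll insert by force feedback. Descending first to just above the mouth (tip reaches the face at TCP z ≈ 103; fully in at z ≈ 72.6).

Emit:
servo_tool --targets '[0,0,0.015,0,0,0,0.03,0,0,0,0.042,0,0,0,0.048,0,0,0,0.048,0,0,0,0.048,0,0,0,0.048,0]'

```text
time_s: 6.17
tool_pos: [479.1, -166.3, 111.0]
tcp_rot: [0.919, 0.395, 0.0, 0.0]
wrist_force: [0.5, 0.5, 0.2]
grip_width: 0.107
gripper_force: 58.6
```

Run:
```python
from h import *
s=telemetry.observe();print(np.round(s["tool_pos"],2),totool(np.array([479.2,-166.2,108])-s["tool_pos"]).round(2))
```

```text
[ 479.1  -166.27  111.  ] [0.11 0.02 3.  ]
```

Emit:
servo_tool --targets '[0,0,0.002,0,0,0,0.004,0,0,0,0.006,0,0,0,0.008,0,0,0,0.01,0,0,0,0.012,0,0,0,0.014,0,0,0,0.016,0,0,0,0.018,0,0,0,0.02,0,0,0,0.02,0]'

```text
time_s: 7.08
tool_pos: [478.3, -166.1, 89.8]
tcp_rot: [0.919, 0.395, -0.0, -0.0]
wrist_force: [-0.2, -0.3, -0.4]
grip_width: 0.108
gripper_force: 58.6
```

It is 13 mm into the slot with no resistance. Continuing to the collar.

Emit:
servo_tool --targets '[0,0,0.002,0,0,0,0.004,0,0,0,0.006,0,0,0,0.008,0,0,0,0.01,0,0,0,0.012,0,0,0,0.014,0,0,0,0.016,0,0,0,0.017,0,0,0,0.018,0,0,0,0.018,0,0,0,0.018,0]'

```text
time_s: 8.08
tool_pos: [478.5, -166.2, 72.6]
tcp_rot: [0.919, 0.395, -0.0, -0.0]
wrist_force: [-1.6, -0.0, 2.6]
grip_width: 0.109
gripper_force: 58.9
```

Emit:
servo_tool --targets '[0,0,0.0005,0,0,0,0.001,0,0,0,0.001,0,0,0,0.001,0]'

```text
time_s: 8.42
tool_pos: [478.6, -166.2, 72.6]
tcp_rot: [0.919, 0.395, -0.0, -0.0]
wrist_force: [-4.2, 0.8, 8.8]
grip_width: 0.109
gripper_force: 60.2
```

Emit:
servo_tool --targets '[0,0,0,0.5,0,0,0,1,0,0,0,1.5,0,0,0,2,0,0,0,2.5,0,0,0,3,0,0,0,3.5,0,0,0,4,0,0,0,4.5,0,0,0,5,0,0,0,5.5,0,0,0,6,0,0,0,6.5,0,0,0,7,0,0,0,7.5,0,0,0,8,0,0,0,8.5,0,0,0,9,0,0,0,9,0,0,0,9,0]'

```text
invalid input
```

```bash
cat > st.py <<'E'
from h import *
s=telemetry.observe();M=R.from_quat(s["tcp_rot"]).as_matrix();print(s["time_s"],np.round(s["tool_pos"],1),"yaw",np.degrees(np.arctan2(M[1,0],M[0,0])).round(1),"T",np.round(s["torque"],3),"F",np.round(s["wrist_force"],1),s["joint_pos"][5])
E
python3 st.py
```

```text
8.4167 [ 478.6 -166.2   72.6] yaw 46.5 T [ 0.282  0.629 -0.013] F [-4.2  0.8  8.8] 0.28668154876130236
```

It is seated: 8.8 N at the expected height. The turn call was refused, so I'll turn in smaller pieces, backing off the pressure slightly.

Emit:
servo_tool --targets '[0,0,-0.0005,0.5,0,0,-0.0005,1,0,0,-0.0005,1.5,0,0,-0.0005,2,0,0,-0.0005,2.5,0,0,-0.0005,3,0,0,-0.0005,3.5,0,0,-0.0005,4,0,0,-0.0005,4.5,0,0,-0.0005,4.5,0,0,-0.0005,4.5,0]'

```text
invalid input
```

```bash
python3 st.py
```

```text
8.4167 [ 478.6 -166.2   72.6] yaw 46.5 T [ 0.282  0.629 -0.013] F [-4.2  0.8  8.8] 0.28668154876130236
```

My list had an extra trailing number, which made it invalid. Corrected below.

Emit:
servo_tool --targets '[0,0,-0.0005,0.5,0,0,-0.0005,1,0,0,-0.0005,1.5,0,0,-0.0005,2,0,0,-0.0005,2.5,0,0,-0.0005,3,0,0,-0.0005,3.5,0,0,-0.0005,4,0,0,-0.0005,4.5,0,0,-0.0005,4.5,0,0,-0.0005,4.5]'

```text
time_s: 9.33
tool_pos: [479.6, -167.7, 72.7]
tcp_rot: [0.985, 0.17, 0.001, 0.002]
wrist_force: [0.8, -5.0, 3.3]
grip_width: 0.109
gripper_force: 59.1
```

```bash
python3 st.py
```

```text
9.3333 [ 479.6 -167.7   72.7] yaw 19.6 T [-0.83   0.066  0.035] F [ 0.8 -5.   3.3] 0.7565450932961957
```

Emit:
servo_tool --targets '[0,0,0,0.5,0,0,0,1,0,0,0,1.5,0,0,0,2,0,0,0,2.5,0,0,0,3,0,0,0,3.5,0,0,0,4,0,0,0,4.5,0,0,0,4.5,0,0,0,4.5]'

```text
time_s: 10.25
tool_pos: [479.6, -167.9, 72.7]
tcp_rot: [0.998, -0.065, 0.001, 0.002]
wrist_force: [-0.5, -5.3, 3.5]
grip_width: 0.111
gripper_force: 59.0
```

```bash
python3 st.py
```

```text
10.25 [ 479.6 -167.9   72.7] yaw -7.4 T [-0.997  0.111  0.04 ] F [-0.5 -5.3  3.5] 1.227914131969921
```

Emit:
servo_tool --targets '[0,0,0,0.4,0,0,0,0.8,0,0,0,1.2,0,0,0,1.5,0,0,0,1.5,0,0,0,1.5]'

```text
time_s: 10.75
tool_pos: [479.6, -168.0, 72.7]
tcp_rot: [0.99, -0.143, 0.001, 0.002]
wrist_force: [-0.6, -5.2, 2.3]
grip_width: 0.103
gripper_force: 59.1
```

```bash
python3 st.py
```

```text
10.75 [ 479.6 -168.    72.7] yaw -16.4 T [-0.981  0.062  0.062] F [-0.6 -5.2  2.3] 1.384923498644935
```

Emit:
servo_tool --targets '[0,0,0,0.3,0,0,0,0.6,0,0,0,0.8,0,0,0,0.8,0,0,0,0.8]'

```text
time_s: 11.17
tool_pos: [479.5, -168.0, 72.7]
tcp_rot: [0.983, -0.184, 0.002, 0.002]
wrist_force: [-0.6, -4.8, 3.1]
grip_width: 0.11
gripper_force: 59.1
```

```bash
python3 st.py
```

```text
11.1667 [ 479.5 -168.    72.7] yaw -21.2 T [-1.056  0.13   0.008] F [-0.6 -4.8  3.1] 1.468646912367425
```

Emit:
servo_tool --targets '[0,0,0,0.3,0,0,0,0.6,0,0,0,0.9,0,0,0,1,0,0,0,1]'

```text
time_s: 11.58
tool_pos: [479.4, -168.2, 72.7]
tcp_rot: [0.972, -0.234, 0.001, 0.002]
wrist_force: [-1.3, -5.0, 1.4]
grip_width: 0.107
gripper_force: 59.3
```

```bash
python3 st.py
python3 - <<'E'
from h import *
p,d=cams.camera("top")
u,v=proj("top",[479,-166,90])[0].astype(int)
cv2.imwrite("pics/t1.png",cv2.resize(p[v-45:v+45,u-45:u+45],(600,600),interpolation=cv2.INTER_CUBIC)[...,::-1])
E
```

```text
11.5833 [ 479.4 -168.2   72.7] yaw -27.1 T [-0.995  0.173  0.496] F [-1.3 -5.   1.4] 1.5721718052223759
```

The torque has risen to 0.5 N m, so the rotor is at its stop. Unwinding 2° (within the slot's play), then releasing and lifting.

Emit:
servo_tool --targets '[0,0,0,-0.2,0,0,0,-0.35,0,0,0,-0.35]'

```text
time_s: 11.88
tool_pos: [479.4, -168.1, 72.7]
tcp_rot: [0.976, -0.217, 0.001, 0.002]
wrist_force: [-0.9, -4.9, 3.2]
grip_width: 0.104
gripper_force: 59.1
```

Emit:
servo_tool --targets '[0,0,0,0,0,0,0,0,0,0,0,0,0,0,0,0,0,0,0,0,0,0,0,0,0,0,0,0,0,0,0,0,0,0,0,0,0,0,0,0]' --claw 0.3

```text
time_s: 12.72
tool_pos: [478.5, -166.1, 71.8]
tcp_rot: [0.976, -0.218, 0.0, -0.0]
wrist_force: [-0.4, -0.4, 0.3]
grip_width: 0.65
gripper_force: 0.0
```

Emit:
servo_tool --targets '[0,0,-0.01,0,0,0,-0.025,0,0,0,-0.045,0,0,0,-0.07,0,0,0,-0.1,0,0,0,-0.13,0,0,0,-0.15,0,0,0,-0.15,0,0,0,-0.15,0]'

```text
time_s: 13.47
tool_pos: [479.6, -166.7, 224.1]
tcp_rot: [0.976, -0.218, 0.002, 0.001]
wrist_force: [0.2, 0.9, -0.1]
grip_width: 0.653
gripper_force: 0.0
```

Emit:
servo_tool --targets '[-0.12,0,0,0,-0.12,0,0,0,-0.12,-0.0,0,0,-0.12,0.16,0,0,-0.12,0.16,0,0,-0.12,0.16,0,0,-0.12,0.16,0,0,-0.12,0.16,0,0,-0.12,0.16,0,0,-0.12,0.16,0,0]'

```text
time_s: 14.3
tool_pos: [301.1, -258.6, 220.3]
tcp_rot: [0.976, -0.219, -0.001, -0.001]
wrist_force: [-0.3, -0.4, -1.3]
grip_width: 0.651
gripper_force: 0.0
```

```bash
python3 st.py
python3 - <<'E'
from h import *
p,d=cams.camera("top")
u,v=proj("top",[479,-166,90])[0].astype(int)
A=cv2.resize(p[v-30:v+30,u-30:u+30],(390,390),interpolation=cv2.INTER_CUBIC)
q,_=cams.camera("scene");u,v=proj("scene",[479,-166,70])[0].astype(int)
B=cv2.resize(q[v-35:v+35,u-35:u+35],(390,390),interpolation=cv2.INTER_CUBIC)
cv2.imwrite("pics/end.png",np.hstack([A,B])[...,::-1])
X=cloud("top",d);m=(np.hypot(X[...,0]-479,X[...,1]+167)<32)&(X[...,2]>74)&(d>0)
print(m.sum(),X[m].mean(0).round(1),X[m][:,2].max(),cv2.minAreaRect(X[m][:,:2].astype(np.float32)))
E
```

```text
14.3 [ 301.1 -258.6  220.3] yaw -25.3 T [ 0.029 -0.008  0.056] F [-0.3 -0.4 -1.3] 1.124154088884037
166 [ 478.4 -164.9   96.4] 107.86916859775391 ((478.35565185546875, -166.6138458251953), (11.31877326965332, 38.27271270751953), 67.38465118408203)
```

View pics/end.png

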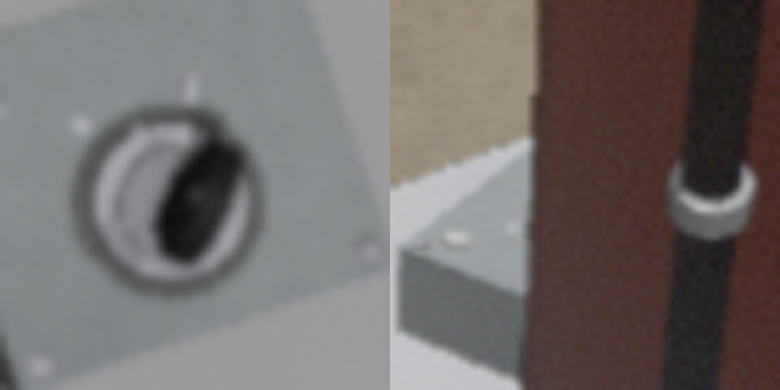

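The key stands fully in: centred at (478,−167), top z ≈ 106 as expected, yaw ≈ −22.6°. I'll do one check of the rotor mark against the ON mark, before and after.

Run:
```python
from h import *
a=np.load("top0.npz")["p"];p,d=cams.camera("top")
u,v=proj("top",[478.7,-166.7,54])[0].round().astype(int)
f=lambda im:cv2.resize(im[v-18:v+19,u-18:u+19],(400,400),interpolation=cv2.INTER_CUBIC)
cv2.imwrite("pics/cmp.png",np.clip(np.hstack([f(a),f(p)])[...,::-1]*1.3,0,255))
```

```text
[ WARN:0@0.572] global loadsave.cpp:1063 imwrite_ Unsupported depth image for selected encoder is fallbacked to CV_8U.
```

View pics/cmp.png

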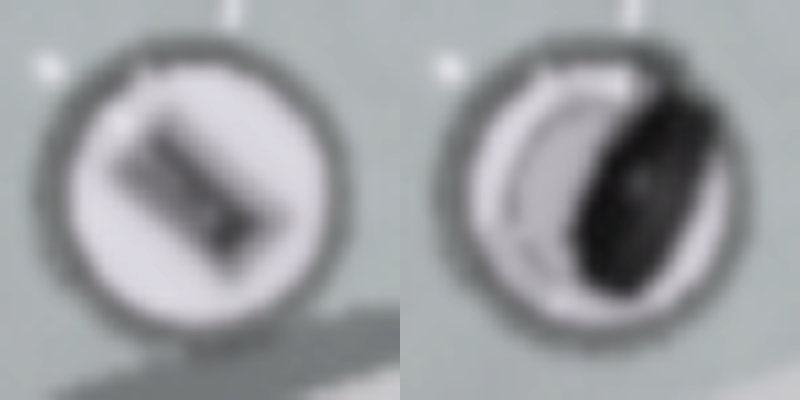

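The rotor's white dot went from (122,120), 46° left of the box's forward direction, to about (632,80), about 15° right. That is roughly a 60° turn and lines up with the ON mark. Handing in.

```bash
python3 -c "
from h import *
print(sign_off())"
```

```text
the job is handed in; nothing more can be done
None
```

The power box is switched on and the job is handed in: the round-headed key stands fully in the switch, turned clockwise about 60° to its stop and released, and I never touched the T-handled key.

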